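Load cut tubes into the spring magazine of a welding feeder

ROBOT

A 6-joint arm with a two-finger parallel gripper is mounted at the origin on the work surface. World frame = base frame: x ahead of the robot, y to its left, z up, the work surface at z = 0. Lengths are in m, angles in rad, forces in N, time in s.
With the tool pointing down it reaches from about 0.225 to 0.875 m from the base axis. Payload 3.4 kg.
Tool frame: the origin (TCP) lies between the finger pads; the fingertips stand 11 mm ahead of it and the grasp point (between the pads) lies 8 mm behind it; z points along the fingers, y is the line along which they close (so a half turn about z gives the same grasp; the last joint's range is limited). The gripper opens to 85 mm and grips with 20 to 120 N. Pads are 22 mm wide; open, the fingers measure 114 mm over their backs; the gripper's body (76 mm by 85 mm) begins 54 mm behind the grasp point. The pads swing forward as they close: fully open they stand 13 mm farther back than shut.
Start: joints at [1.2, 0.276, 1.505, -0, 1.361, -0.121], TCP at [0.142, 0.557, 0.242] pointing down, gripper open.
Joint ranges: [-2.89, 2.89], [-0.75, 2.08], [0.22, 2.7], [-1.18, 4.32], [0.11, 2.71], [-2.7, 2.7]. Speed limits (rad/s): [2.57, 2.57, 3.14, 3.14, 3.14, 3.14].

INTERFACE

Orientations are given as a unit quaternion [w, x, y, z].
In Python, from rig import sensors, eyes, manip gives the robot as it stands.
- The arm moves only by the tool drive_tool, never from a script. Its argument "deltas" is a list of rows, each an object with "linear": the shift along the world's x, y, z in mm, a list of three; "twist": the turn about the world's z in degrees; "claw": the opening, from 0 (shut) to 1 (fully open). In form: [{"linear": [tx, ty, tz], "twist": twist, "claw": claw}, ...]. A call has 1 to 12 rows; each row is the pose to reach, as a shift and turn from the pose commanded when the call began; what a row does not reach only later rows make up. A row lasts 1/12 s, in which the tool goes at most 41.7 mm and 7.16 degrees, less where a joint would pass 70% of its speed; a pose out of reach is approached as far as the arm can. A call with a gripper value outside its range is refused whole. The fingers move at their own pace and stop on an object; "squeeze" is the grip in N (left out, the last holds). Time passes only in rows, so rows that repeat a pose let the fingers close. It gives the time, the measured TCP pose, the force, the opening and the grip force at its end, in the units of the state.
- sensors.get_state(): the state, without advancing time (a new reading comes with each control period).
- eyes.get_image(name): name is "scene" or "top" or "wrist"; returns the picture (420x560x3 uint8, red, green, blue); there is no depth.
- eyes.camera_model(name): a dict with "intrinsics" (3x3 intrinsics, pixels), "R" (3x3) and "t" (3): a world point X has camera coordinates R X + t. Camera axes: x right, y down, z forward; pixel columns grow to the right and rows downward; lengths in m; the calibration is good to about 2 mm. A picture is of the moment at which its call begins: read the wrist's pose just before it. camera_model takes no time and is no camera call; for the wrist camera it gives the pose at the moment of the call.
- manip.sign_off(): hands the job in; it is judged then, once.
The state is a dict: "clock": time; "qpos": joint angles; "qd": joint speeds; "effort": joint torques, N m; "position": TCP position; "ee_rot": TCP orientation; "contact_force": force on the tool from outside, world axes, zero at the start; "moment": the same for the moment, N m; "width": finger opening in m; "gripper_force": force on a finger pad.
Only numpy, scipy, OpenCV 4.12 (cv2) and the standard library are available. Lean on these libraries where they do the work, as an engineer would, in place of code of your own. Each camera call takes 0.05 s, during which the arm holds its last target. There are 200 camera calls.

TASK

Load the two 100 mm cut pieces of rectangular tube flat into the spring magazine, one on top of the other: push each one down past the two sprung lips until the lips snap back over it and hold it down. Ease them in by feel, because the magazine holds just two, its floor comes up hard soon after the second has passed the lips, and you must never press on the magazine with more than 45 N. Leave the longer and shorter offcuts and the other things where they are.

Things in the scene. Friction and masses are not known exactly. Their poses are not given: they have to be found in the camera images.
- tube_a: one of the two equal 100 mm pieces of rectangular steel tube, 100 long (its x) x 40 wide (its y) x 25 mm high (its z), both ends closed by flush welded plates, about 0.19 kg, lying flat on its 40 mm face; origin at the centre of its underside. The two are interchangeable and may be turned end for end
- tube_b: one of the two equal 100 mm pieces of rectangular steel tube, 100 long (its x) x 40 wide (its y) x 25 mm high (its z), both ends closed by flush welded plates, about 0.19 kg, lying flat on its 40 mm face; origin at the centre of its underside. The two are interchangeable and may be turned end for end (with tube_a, the other piece to load)
- stand: the spring magazine, fixed: grey base plate 250 x 130 x 12 mm, under a cage of four steel angle posts open at the top. Origin on the bench, on the throat's vertical centre line; x along the tubes' length, z up. A column (60 mm wide, 125 high) stands at x = 84 to 110 mm. The cage is clamped on it at a height 0 to 30 mm above its lowest setting, different each run and NOT reported in any pose
- throat_rim (a point): on the throat's centre line, 120 mm above the bench: height of the posts' flared rim IF the cage is at its lowest setting (really 0 to 30 mm higher). Throat 104 (x) by 44 mm (y), rim flared about 8 mm wider each way. Posts cover ends and corners only: each long side is open over its middle 70 mm, top to bottom, so fingers holding a tube across its 40 mm width can go down with it and open there
- lip_level (a point): on the centre line, 91 mm above the bench: flat underside of the two sprung lips IF the cage is at its lowest setting (really 0 to 30 mm higher, as are all parts of the cage); the lips' tops are 13 mm above their undersides. Passing them takes roughly 3 to 8 N on top of the follower's spring
- follower_level (a point): 89 mm above the bench: top of the empty magazine's sprung follower plate at the cage's lowest setting (really 0 to 30 mm higher). It pushes up with about 2.5 N, plus 0.12 N per mm pressed down, and stops hard after 51 mm: 3 mm beyond where a second tube's top just clears the lips' undersides; a first tube has 28 mm to spare. Damped: 1.5 N more at 25 mm/s
- lip_near (a joint): lip at the -x end of the magazine: how far this sprung lip is pushed outwards, m: 0 = sprung fully in (as it rests, and again once a tube has gone below it), 2 to 6 mm while a tube stands between the lips, 8 mm at most. A steel catch 18 mm wide, jutting 6 mm into the throat from the end's middle; top ramped at 60 degrees, underside flat
- lip_far (a joint): lip at the +x end of the magazine, by the column: how far this sprung lip is pushed outwards, m: 0 = sprung fully in (as it rests, and again once a tube has gone below it), 2 to 6 mm while a tube stands between the lips, 8 mm at most. A steel catch 18 mm wide, jutting 6 mm into the throat from the end's middle; top ramped at 60 degrees, underside flat
- long_tube: a longer offcut of the same tube, 160 x 40 x 25 mm, not to be loaded; origin under its middle, x along its length
- short_tube: a shorter offcut of the same tube, 60 x 40 x 25 mm, not to be loaded; origin under its middle, x along its length
- hammer: a hand hammer lying flat, about 0.3 m long; x along its handle
- spray_can: an upright aluminium spray can, 54 mm across, 170 mm tall; origin under its middle
- disc_stack: a stack of black grinding discs, 100 mm across, 18 mm high; origin under its middle
- magnet: a dark stepped welding magnet, 70 x 16 x 60 mm high; origin under its middle, x along its length
- nozzle_cup: a small steel cup, 70 mm across, 70 mm tall; origin under its middle
Not all that is in view belongs to the job. Leave any blue or orange look-alike of the tube_a alone.

How it is judged:
By the outcome, as a careful person would: the job done as asked, in the order asked, and still so for the second after the job is handed in, with the robot touching nothing.
It also fails if it takes over 72 s, if anything falls off the work surface, if the arm or the gripper's body presses on something with over 40 N, if the wrist force passes 120 N, or if a joint passes its speed limit or range.

## Working session

There is one attempt and no reset: what is moved stays moved. The work goes in short steps, Python scripts to look and compute and a tool call to move; the robot and the scene stay as the last step left them, time stands still between calls to the robot, and variables do not carry over. Pictures are saved under pics/ and viewed, at most 10 in all, crops included, and the job is handed in when it is done.

Besides the shell and the picture viewer there is one more tool, called after "Request:" in YAML: its name, and indented under it one key for each argument. drive_tool: Moves the arm, as the interface text tells. Its arguments: {"type":"object","properties":{"deltas":{"type":"array","items":{"type":"object","properties":{"linear":{"type":"array","items":{"type":"number"}},"twist":{"type":"number"},"claw":{"type":"number"}}}},"squeeze":{"type":"number"}},"required":["deltas"]}

```bash
mkdir -p pics; python3 - <<'E'
from rig import sensors, eyes
import cv2, numpy as np
for n in ("scene","top"):
    im=eyes.get_image(n); cv2.imwrite(f"pics/{n}0.png",im[:,:,::-1])
    m=eyes.camera_model(n); print(n,np.round(m["intrinsics"],1).tolist(),np.round(-m["R"].T@m["t"],3),np.round(m["R"],3).tolist())
s=sensors.get_state(); print(s["position"],s["ee_rot"],s["contact_force"],s["width"])
E
```

```text
scene [[420.2, 0.0, 274.8], [0.0, 420.2, 206.4], [0.0, 0.0, 1.0]] [1.149 0.676 0.752] [[-0.775, 0.632, 0.011], [0.363, 0.459, -0.811], [-0.518, -0.624, -0.585]]
top [[400.2, 0.0, 276.7], [0.0, 400.2, 216.0], [0.0, 0.0, 1.0]] [ 0.449 -0.013  1.407] [[0.002, -1.0, 0.003], [-0.997, -0.002, -0.079], [0.079, -0.003, -0.997]]
[0.1419943  0.55673136 0.24152942] [-1.88660932e-04  1.24572915e-01  9.92210118e-01 -7.97115299e-04] [ 0.09264459  0.10537298 -1.28034903] 0.08549713163240602
```

View pics/scene0.png

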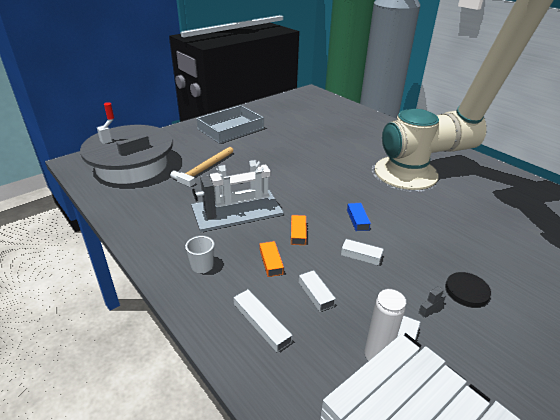

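View pics/top0.png

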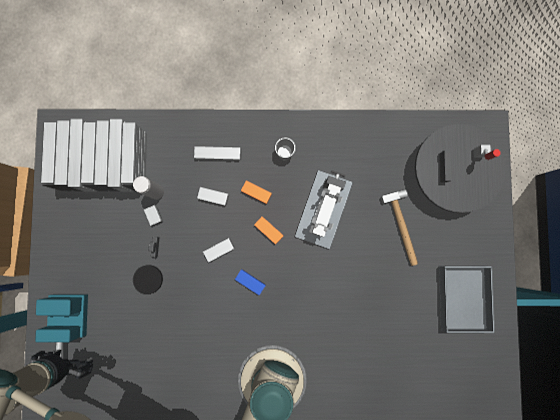

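The scene picture shows the magazine near (235,195), its dark column at (208,200), and the two 100 mm pieces at (317,290) and (362,251). The top picture has those pieces at (212,197) and (218,250), the long one at (217,153), the short one at (152,215) and the magazine at (325,208).

```bash
cat > h.py <<'E'
import numpy as np, cv2
from rig import sensors, eyes
def ray(m,uv):
    R,t,K=(np.array(m[k]) for k in("R","t","intrinsics"))
    d=R.T@np.linalg.solve(K,[uv[0],uv[1],1.]); return -R.T@t,d
def onplane(m,uv,z):
    c,d=ray(m,uv); return c+d*(z-c[2])/d[2]
def tri(a,ua,b,ub):
    (c1,d1),(c2,d2)=ray(a,ua),ray(b,ub)
    s=np.linalg.lstsq(np.c_[d1,-d2],c2-c1,rcond=None)[0]
    p,q=c1+s[0]*d1,c2+s[1]*d2; return (p+q)/2,np.linalg.norm(p-q)
def blobs(im,lo,amin,amax,box=None):
    """bright grey blobs -> list of minAreaRect"""
    hsv=cv2.cvtColor(im,cv2.COLOR_RGB2HSV)
    k=((hsv[...,2]>lo)&(hsv[...,1]<50)).astype(np.uint8)
    cs,_=cv2.findContours(k,cv2.RETR_EXTERNAL,cv2.CHAIN_APPROX_NONE)
    return [c for c in cs if amin<cv2.contourArea(c)<amax and (box is None or (box[0]<c[:,0,0].mean()<box[2] and box[1]<c[:,0,1].mean()<box[3]))]
E
python3 - <<'E'
from h import *
T,S=eyes.camera_model("top"),eyes.camera_model("scene")
t=cv2.imread("pics/top0.png")[:,:,::-1].copy(); s=cv2.imread("pics/scene0.png")[:,:,::-1].copy()
for c in blobs(t,150,80,900,(140,140,260,270)):
    r=cv2.minAreaRect(c); b=np.array([onplane(T,p,.025) for p in cv2.boxPoints(r)])
    e=[b[1]-b[0],b[2]-b[1]]; L=max(e,key=np.linalg.norm)
    print(np.round(r[0],1),"ctr",np.round(b.mean(0),4),"LW",np.round([np.linalg.norm(x) for x in e],3),"ang",round(np.degrees(np.arctan2(L[1],L[0])),1))
for c in blobs(s,170,80,3000,(220,220,400,360)):
    r=cv2.minAreaRect(c); print("scene",np.round(r[0],1),np.round(r[1]),cv2.contourArea(c))
# stand plate
for p in [(322,170),(352,178),(296,237),(328,248)]: print("plate",p,np.round(onplane(T,p,.012),3))
a=cv2.resize(t[160:260,280:370],None,fx=5,fy=5,interpolation=cv2.INTER_CUBIC)
b=cv2.resize(s[150:235,180:290],None,fx=5,fy=5,interpolation=cv2.INTER_CUBIC)
o=np.zeros((500,450+350,3),np.uint8); o[:,:450]=a; b=cv2.resize(b,(350,270)); o[:270,450:]=b
cv2.imwrite("pics/c1.png",o[:,:,::-1])
E
```

```text
[218.  249.7] ctr [0.443 0.185 0.025] LW [0.099 0.041] ang -61.7
[152.  214.8] ctr [0.563  0.4147 0.025 ] LW [0.041 0.061] ang -156.2
[212.  195.5] ctr [0.6306 0.2083 0.025 ] LW [0.042 0.101] ang -104.0
[216.5 152. ] ctr [0.7843 0.1947 0.025 ] LW [0.158 0.043] ang -89.9
scene [391.7 307.8] [40. 29.] 566.5
scene [262.  316.4] [67. 18.] 1075.0
scene [316.6 286.8] [40. 16.] 531.0
scene [362.1 248.1] [40. 11.] 372.0
plate (322, 170) [ 0.724 -0.176  0.012]
plate (352, 178) [ 0.695 -0.282  0.012]
plate (296, 237) [ 0.487 -0.084  0.012]
plate (328, 248) [ 0.449 -0.195  0.012]
```

View pics/c1.png

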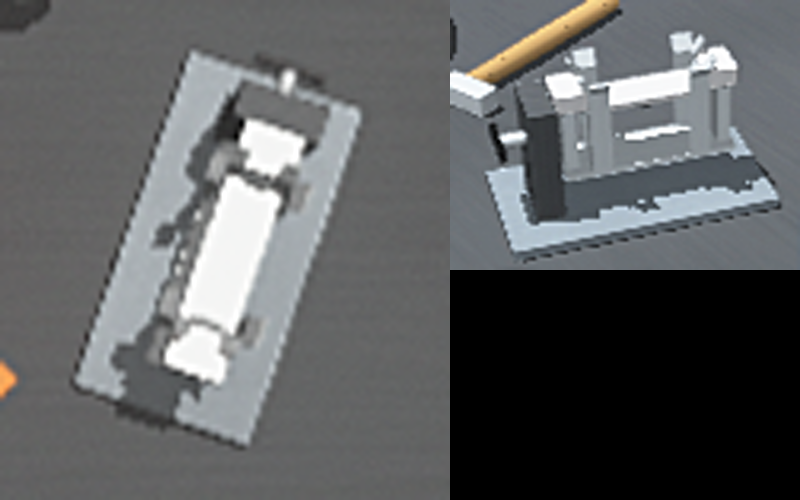

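The crop confirms the dark column at the magazine's upper-right (+x) end, with the follower visible as a bright strip. The stand's x axis lies about -19° in the world. Next I move over the nearer tube for a closer look.

Request:
drive_tool:
  deltas:
    - {"linear": [301, -372, 20], "twist": -47.4, "claw": 1}
    - {"linear": [301, -372, 20], "twist": -47.4, "claw": 1}
    - {"linear": [301, -372, 20], "twist": -47.4, "claw": 1}
    - {"linear": [301, -372, 20], "twist": -47.4, "claw": 1}
    - {"linear": [301, -372, 20], "twist": -47.4, "claw": 1}
    - {"linear": [301, -372, 20], "twist": -47.4, "claw": 1}
    - {"linear": [301, -372, 20], "twist": -47.4, "claw": 1}
    - {"linear": [301, -372, 20], "twist": -47.4, "claw": 1}
    - {"linear": [301, -372, 20], "twist": -47.4, "claw": 1}
    - {"linear": [301, -372, 20], "twist": -47.4, "claw": 1}
    - {"linear": [301, -372, 20], "twist": -47.4, "claw": 1}
    - {"linear": [301, -372, 20], "twist": -47.4, "claw": 1}

```text
clock: 1.1
position: [0.4457, 0.1815, 0.2623]
ee_rot: [0.001, 0.514, 0.858, -0.0]
contact_force: [0.5, 0.7, 0.4]
width: 0.0855
gripper_force: 0.0
```

```bash
python3 - <<'E'
from h import *
st=sensors.get_state(); m=eyes.camera_model("wrist"); im=eyes.get_image("wrist")
cv2.imwrite("pics/w1.png",im[:,:,::-1]); np.savez("pics/w1.npz",**{k:np.array(m[k]) for k in("R","t","intrinsics")})
print(st["clock"],st["position"],st["ee_rot"],st["contact_force"])
print("cam",-np.array(m["R"]).T@m["t"],np.round(m["R"],3).tolist(),np.round(m["intrinsics"],0).tolist())
for c in blobs(im,150,1500,80000):
    r=cv2.minAreaRect(c); b=np.array([onplane(m,p,.025) for p in cv2.boxPoints(r)]); e=[b[1]-b[0],b[2]-b[1]];L=max(e,key=np.linalg.norm)
    print(np.round(r[0]),np.round(b.mean(0),4),np.round([np.linalg.norm(x) for x in e],3),"ang",np.degrees(np.arctan2(L[1],L[0])))
E
```

```text
1.1 [0.44570941 0.18153802 0.26226421] [ 1.22354155e-03  5.14187656e-01  8.57676732e-01 -4.24732313e-04] [0.53490979 0.72101951 0.4351547 ]
cam [0.40860594 0.25310545 0.39373414] [[0.882, 0.471, 0.001], [0.447, -0.838, 0.314], [0.148, -0.276, -0.95]] [[366.0, 0.0, 281.0], [0.0, 366.0, 202.0], [0.0, 0.0, 1.0]]
[534. 302.] [0.7843 0.174  0.025 ] [0.124 0.04 ] ang 88.55400481710507
[445. 220.] [0.6315 0.2096 0.025 ] [0.102 0.041] ang 75.61027647146211
[281. 156.] [0.4438 0.1873 0.025 ] [0.041 0.1  ] ang -60.85913853006479
```

View pics/w1.png

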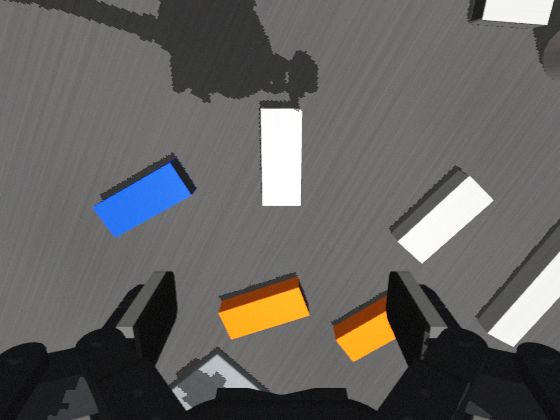

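The wrist picture shows the tube to take first at (281,156), the second tube at (445,205), and the corner of the stand's plate at the bottom. I now go over the magazine for two wrist views.

Request:
drive_tool:
  deltas:
    - {"linear": [142, -365, 98], "twist": 42, "claw": 1}
    - {"linear": [142, -365, 98], "twist": 42, "claw": 1}
    - {"linear": [142, -365, 98], "twist": 42, "claw": 1}
    - {"linear": [142, -365, 98], "twist": 42, "claw": 1}
    - {"linear": [142, -365, 98], "twist": 42, "claw": 1}
    - {"linear": [142, -365, 98], "twist": 42, "claw": 1}
    - {"linear": [142, -365, 98], "twist": 42, "claw": 1}
    - {"linear": [142, -365, 98], "twist": 42, "claw": 1}
    - {"linear": [142, -365, 98], "twist": 42, "claw": 1}
    - {"linear": [142, -365, 98], "twist": 42, "claw": 1}
    - {"linear": [142, -365, 98], "twist": 42, "claw": 1}
    - {"linear": [142, -365, 98], "twist": 42, "claw": 1}

```text
clock: 2.15
position: [0.5862, -0.1829, 0.3595]
ee_rot: [-0.0, 0.173, 0.985, -0.0]
contact_force: [0.6, -0.2, -0.0]
width: 0.0854
gripper_force: 0.0
```

```bash
cat >> h.py <<'E'
def snap(n):
    st=sensors.get_state(); m=eyes.camera_model("wrist"); im=eyes.get_image("wrist")
    cv2.imwrite(f"pics/{n}.png",im[:,:,::-1]); np.savez(f"pics/{n}.npz",**{k:np.array(m[k]) for k in("R","t","intrinsics")})
    return st,m,im
E
python3 - <<'E'
from h import *
st,m,im=snap("w2"); print(st["position"],st["ee_rot"],st["clock"])
T=eyes.camera_model("top"); W=np.load("pics/w1.npz")
print(tri(T,(218,249.7),W,(281,156)), tri(T,(212,195.5),W,(445,220)))
E
```

```text
[ 0.58622171 -0.18285363  0.35950253] [-6.78993874e-05  1.73037407e-01  9.84915214e-01 -2.68015676e-04] 2.15
(array([0.44334166, 0.18704566, 0.0110882 ]), np.float64(0.0010864181670338644)) (array([0.63162727, 0.20990253, 0.0230016 ]), np.float64(0.0030511871792077566))
```

View pics/w2.png

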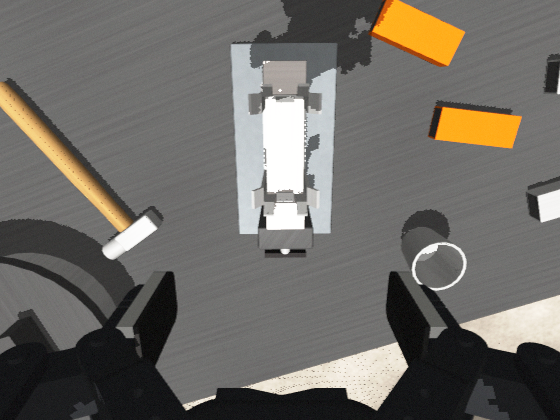

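Request:
drive_tool:
  deltas:
    - {"linear": [30, 90, -20], "twist": 0, "claw": 1}
    - {"linear": [30, 90, -20], "twist": 0, "claw": 1}
    - {"linear": [30, 90, -20], "twist": 0, "claw": 1}
    - {"linear": [30, 90, -20], "twist": 0, "claw": 1}

```text
clock: 2.53
position: [0.6143, -0.084, 0.3389]
ee_rot: [-0.002, 0.168, 0.986, 0.001]
contact_force: [0.3, -0.4, 0.4]
width: 0.0852
gripper_force: 0.0
```

```bash
python3 - <<'E'
from h import *
st,m,im=snap("w3"); print(st["position"],st["ee_rot"],st["clock"])
E
```

```text
[ 0.61430299 -0.08404523  0.33889361] [-0.00179908  0.1679913   0.98578572  0.00148202] 2.5333
```

View pics/w3.png

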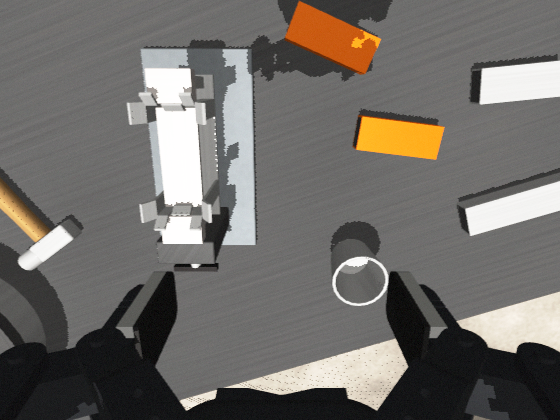

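Both wrist pictures show the magazine, with the follower strip at (283,145) and then (180,157), post tops at its corners and the dark column at the lower end. I'll zoom both crops to pick matching corners.

```bash
python3 - <<'E'
from h import *
a=cv2.imread("pics/w2.png")[35:265,225:345]; b=cv2.imread("pics/w3.png")[35:280,120:265]
o=np.zeros((600,800,3),np.uint8)
f=2.6
A=cv2.resize(a,None,fx=f,fy=f,interpolation=cv2.INTER_CUBIC);B=cv2.resize(b,None,fx=2.4,fy=2.4,interpolation=cv2.INTER_CUBIC)
o[:A.shape[0],:A.shape[1]]=A; o[:B.shape[0],400:400+B.shape[1]]=B
cv2.imwrite("pics/c2.png",o)
for n in("w2","w3"):
    m=np.load(f"pics/{n}.npz"); im=cv2.imread(f"pics/{n}.png")[:,:,::-1].copy()
    g=cv2.erode((im.min(2)>215).astype(np.uint8),np.ones((3,3)))
    for c in cv2.findContours(g,cv2.RETR_EXTERNAL,cv2.CHAIN_APPROX_NONE)[0]:
        if cv2.contourArea(c)>300:
            x=c[:,0]; 
            if x[:,1].mean()<260 and 120<x[:,0].mean()<345: print(n,np.round(cv2.minAreaRect(c)[0],1),np.round(cv2.minAreaRect(c)[1],1),cv2.boxPoints(cv2.minAreaRect(c)).round(1).tolist())
    print("plate", [ [round(v,4) for v in onplane(m,p,.012)[:2]] for p in ([(232,43),(336,43),(331,233),(240,233)] if n=="w2" else [(141,48),(250,47),(255,244)])])
E
```

```text
w2 [128.3 238.4] [14.6 53.6] [[102.5, 248.60000610351562], [145.39999389648438, 216.5], [154.10000610351562, 228.1999969482422], [111.19999694824219, 260.29998779296875]]
w2 [285. 216.] [24. 34.] [[268.0, 204.0], [302.0, 204.0], [302.0, 228.0], [268.0, 228.0]]
w2 [282.5 145. ] [94. 39.] [[263.0, 98.0], [302.0, 98.0], [302.0, 192.0], [263.0, 192.0]]
plate [[np.float64(0.4491), np.float64(-0.1952)], [np.float64(0.4918), np.float64(-0.0774)], [np.float64(0.7262), np.float64(-0.1576)], [np.float64(0.6824), np.float64(-0.2787)]]
w3 [181. 230.] [24. 38.] [[162.0, 218.0], [200.0, 218.0], [200.0, 242.0], [162.0, 242.0]]
w3 [178.9 156.8] [98.4 38.3] [[156.39999389648438, 109.0], [194.6999969482422, 106.4000015258789], [201.3000030517578, 204.60000610351562], [163.10000610351562, 207.1999969482422]]
w3 [167.5  86. ] [34. 43.] [[146.0, 69.0], [189.0, 69.0], [189.0, 103.0], [146.0, 103.0]]
plate [[np.float64(0.4491), np.float64(-0.1961)], [np.float64(0.4899), np.float64(-0.0766)], [np.float64(0.7248), np.float64(-0.1587)]]
```

View pics/c2.png

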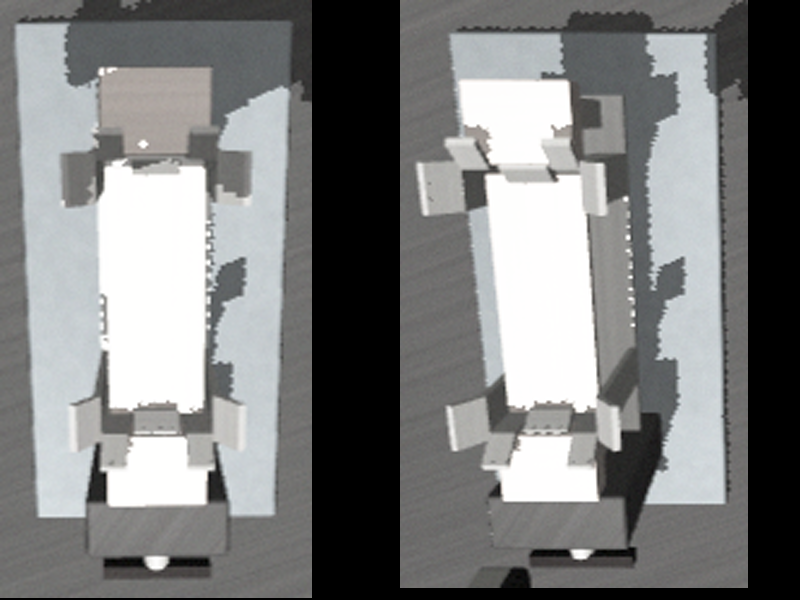

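The zoomed crops show the four flared post rims clearly (e.g. crop points (63,153), (251,152), (70,405), (240,402) on the left), plus the follower strip and lips.

```bash
python3 - <<'E'
from h import *
A,B=np.load("pics/w2.npz"),np.load("pics/w3.npz")
a=np.array([(63,153),(64,206),(251,152),(248,205),(70,405),(74,452),(240,402),(245,449)])/2.6+[225,35]
b=(np.array([(418,165),(424,214),(607,165),(605,214),(448,408),(452,449),(613,405),(620,445)])-[400,0])/2.4+[120,35]
F2=[(262,97),(303,97),(303,193),(262,193)];F3=[(155.4,108),(195.7,105.4),(202.3,205.6),(162,208)]
th=np.radians(-19.4); R=np.array([[np.cos(th),np.sin(th)],[-np.sin(th),np.cos(th)]]); c=np.array([.587,-.1774])
def show(l,p,e): print(l,np.round(p,4),"stand-frame mm",np.round(R@(p[:2]-c)*1e3,1),"z",round(p[2]*1e3,1),"gap mm",round(e*1e3,1))
P=[]
for u,v in zip(a,b):
    p,e=tri(A,u,B,v); P.append(p); show("flare",p,e)
P=np.array(P); print("mean",P.mean(0), R@(P.mean(0)[:2]-c)*1e3)
for u,v in zip(F2,F3): show("foll",*tri(A,u,B,v))
E
```

```text
flare [ 0.5116 -0.1853  0.1475] stand-frame mm [-68.5 -32.5] z 147.5 gap mm 0.8
flare [ 0.528  -0.1915  0.1464] stand-frame mm [-50.9 -32.9] z 146.4 gap mm 0.1
flare [ 0.5338 -0.1234  0.1406] stand-frame mm [-68.2  33.3] z 140.6 gap mm 0.6
flare [ 0.55   -0.1302  0.1443] stand-frame mm [-50.6  32.3] z 144.3 gap mm 0.2
flare [ 0.5977 -0.2165  0.1454] stand-frame mm [ 23.  -33.3] z 145.4 gap mm 0.9
flare [ 0.6137 -0.2209  0.1493] stand-frame mm [ 39.6 -32.2] z 149.3 gap mm 0.9
flare [ 0.6182 -0.1556  0.1451] stand-frame mm [22.2 30.9] z 145.1 gap mm 0.3
flare [ 0.6352 -0.1594  0.1463] stand-frame mm [39.5 33. ] z 146.3 gap mm 1.8
mean [ 0.57351385 -0.17284883  0.14560586] [-14.23216049  -0.1868093 ]
foll [ 0.5196 -0.1782  0.1051] stand-frame mm [-63.3 -23.2] z 105.1 gap mm 2.5
foll [ 0.5319 -0.1391  0.1128] stand-frame mm [-64.7  17.8] z 112.8 gap mm 0.5
foll [ 0.6249 -0.1711  0.1171] stand-frame mm [33.7 18.5] z 117.1 gap mm 0.2
foll [ 0.6137 -0.2138  0.1093] stand-frame mm [ 37.3 -25.4] z 109.3 gap mm 2.9
```

Throat centre is about (0.5735, -0.1728) with the axis at -19.4°. The rim is at about 0.146 m, so the cage is roughly 26 mm up. Next I grasp the first tube.

Request:
drive_tool:
  deltas:
    - {"linear": [-171, 277, -200], "twist": -41.5, "claw": 1}
    - {"linear": [-171, 277, -200], "twist": -41.5, "claw": 1}
    - {"linear": [-171, 277, -200], "twist": -41.5, "claw": 1}
    - {"linear": [-171, 277, -200], "twist": -41.5, "claw": 1}
    - {"linear": [-171, 277, -200], "twist": -41.5, "claw": 1}
    - {"linear": [-171, 277, -200], "twist": -41.5, "claw": 1}
    - {"linear": [-171, 277, -200], "twist": -41.5, "claw": 1}
    - {"linear": [-171, 277, -200], "twist": -41.5, "claw": 1}
    - {"linear": [-171, 277, -200], "twist": -41.5, "claw": 1}
    - {"linear": [-171, 277, -200], "twist": -41.5, "claw": 1}
    - {"linear": [-171, 277, -200], "twist": -41.5, "claw": 1}

```text
clock: 3.5
position: [0.441, 0.1879, 0.1392]
ee_rot: [-0.001, 0.507, 0.862, -0.002]
contact_force: [-0.6, -0.3, -0.4]
width: 0.0856
gripper_force: 0.0
```

```bash
python3 - <<'E'
from h import *
st,m,im=snap("w4"); print(st["position"],st["ee_rot"],st["clock"])
for c in blobs(im,150,1500,80000):
    r=cv2.minAreaRect(c); b=np.array([onplane(m,p,.025) for p in cv2.boxPoints(r)]); e=[b[1]-b[0],b[2]-b[1]];L=max(e,key=np.linalg.norm)
    print(np.round(r[0]),np.round(b.mean(0),4),np.round([np.linalg.norm(x) for x in e],3),"ang",np.degrees(np.arctan2(L[1],L[0])))
    if cv2.contourArea(c)>3000: print(tri(np.load("pics/w1.npz"),(281,156),m,r[0]))
E
```

```text
[0.44097086 0.1878963  0.13923597] [-0.00131245  0.50745338  0.8616769  -0.00150429] 3.5
[515. 290.] [0.6323 0.2113 0.025 ] [0.095 0.04 ] ang 76.1890611722371
(array([0.42150867, 0.2422539 , 0.25361472]), np.float64(0.026180673332060662))
[284. 211.] [0.4479 0.1817 0.025 ] [0.04  0.086] ang -59.390115758894865
(array([0.43845002, 0.19772955, 0.07161212]), np.float64(0.0003885752848282762))
```

Request:
drive_tool:
  deltas:
    - {"linear": [0, 0, -40], "twist": 0.3, "claw": 1}
    - {"linear": [0, 0, -80], "twist": 0.3, "claw": 1}
    - {"linear": [0, 0, -110], "twist": 0.3, "claw": 1}
    - {"linear": [0, 0, -120], "twist": 0.3, "claw": 1}
    - {"linear": [0, 0, -126], "twist": 0.3, "claw": 1}
    - {"linear": [0, 0, -126], "twist": 0.3, "claw": 0.3}
    - {"linear": [0, 0, -126], "twist": 0.3, "claw": 0.3}
    - {"linear": [0, 0, -126], "twist": 0.3, "claw": 0.3}
    - {"linear": [0, 0, -126], "twist": 0.3, "claw": 0.3}
    - {"linear": [0, 0, -126], "twist": 0.3, "claw": 0.3}
    - {"linear": [0, 0, -126], "twist": 0.3, "claw": 0.3}
    - {"linear": [0, 0, -126], "twist": 0.3, "claw": 0.3}
  squeeze: 90

```text
clock: 4.55
position: [0.4455, 0.1872, 0.0161]
ee_rot: [0.001, 0.507, 0.862, 0.001]
contact_force: [-0.2, -1.6, 5.5]
width: 0.0384
gripper_force: 92.1
```

Request:
drive_tool:
  deltas:
    - {"linear": [0, 0, 30], "twist": 0, "claw": 0.3}
    - {"linear": [0, 0, 70], "twist": 0, "claw": 0.3}
    - {"linear": [0, 0, 110], "twist": 0, "claw": 0.3}
    - {"linear": [0, 0, 150], "twist": 0, "claw": 0.3}
    - {"linear": [0, 0, 190], "twist": 0, "claw": 0.3}
    - {"linear": [0, 0, 190], "twist": 0, "claw": 0.3}
    - {"linear": [0, 0, 190], "twist": 0, "claw": 0.3}

```text
clock: 5.13
position: [0.4457, 0.1876, 0.2075]
ee_rot: [0.003, 0.507, 0.862, 0.003]
contact_force: [-0.3, 0.1, -2.1]
width: 0.0383
gripper_force: 92.0
```

```bash
python3 - <<'E'
from h import *
st,m,im=snap("w5"); print(st["position"],st["ee_rot"],st["clock"],st["contact_force"],st["width"])
# tube relative to TCP: bright blob, cast at tube top height
z=st["position"][2]-.0161+.025
for c in blobs(im,150,1500,80000):
    r=cv2.minAreaRect(c); b=np.array([onplane(m,p,z) for p in cv2.boxPoints(r)]); e=[b[1]-b[0],b[2]-b[1]];L=max(e,key=np.linalg.norm)
    print(np.round(r[0]),np.round(b.mean(0),4),np.round([np.linalg.norm(x) for x in e],3),"ang",np.degrees(np.arctan2(L[1],L[0])))
E
```

```text
[0.44565537 0.18762    0.20754682] [0.00276861 0.50674737 0.86208587 0.00271669] 5.1333 [-0.2589552   0.07721253 -2.11190732] 0.03828935826454172
[545. 353.] [0.5536 0.2182 0.2164] [0.029 0.016] ang 87.29557605616921
[282. 349.] [0.4582 0.1676 0.2164] [0.039 0.045] ang -56.408272123529215
[463. 249.] [0.4946 0.239  0.2164] [0.04  0.016] ang 76.19761606411488
```

View pics/w5.png

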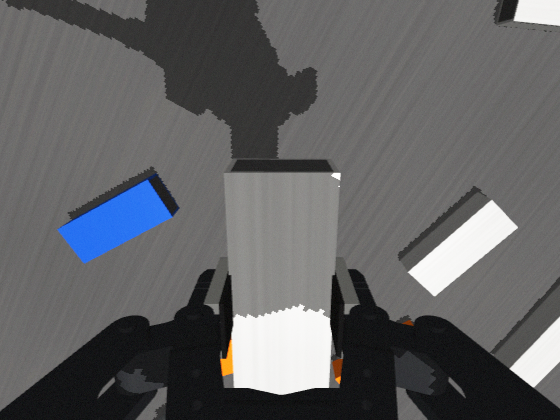

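The tube is held square between the pads. Its near top edge runs from (225,173) to (340,173), and I use that to locate the tube in the hand.

```bash
python3 - <<'E'
from h import *
m=np.load("pics/w5.npz"); p=np.array([.44566,.18762,.20755]); 
im=cv2.imread("pics/w5.png").astype(int)
for v in (190,230,270): # side edges
    r=im[v].max(1); print(v,[u for u in range(200,360) if abs(r[u]-r[u-1])>22])
for u in (260,300): c=im[:,u].max(1); print(u,[v for v in range(150,190) if abs(c[v]-c[v-1])>20])
for z in (.2144,.2164,.2184,.2204):
    a,b=onplane(m,(225,173),z),onplane(m,(340,173),z); w=np.linalg.norm(a-b); mid=(a+b)/2
    th=np.radians(-60.9); ex=np.array([np.cos(th),np.sin(th)]); ey=np.array([-ex[1],ex[0]])
    d=(mid-p)[:2]; print(z,"width",w.round(4),"edge along",d@ex,"across",d@ey)
E
```

```text
190 []
230 [227]
270 [206, 215, 216, 229, 335, 348, 357, 358]
260 [160, 171, 172, 173]
300 [159, 160, 172, 173]
0.2144 width 0.0402 edge along -0.05024414453124067 across 0.0015280371302629839
0.2164 width 0.0395 edge along -0.05073001410787261 across 0.001504953616821736
0.2184 width 0.0389 edge along -0.05121588368450459 across 0.0014818701033804393
0.2204 width 0.0382 edge along -0.05170175326113656 across 0.0014587865899392052
```

Request:
drive_tool:
  deltas:
    - {"linear": [129, -360, 0], "twist": 41.5, "claw": 0.3}
    - {"linear": [129, -360, 0], "twist": 41.5, "claw": 0.3}
    - {"linear": [129, -360, 0], "twist": 41.5, "claw": 0.3}
    - {"linear": [129, -360, 0], "twist": 41.5, "claw": 0.3}
    - {"linear": [129, -360, 0], "twist": 41.5, "claw": 0.3}
    - {"linear": [129, -360, 0], "twist": 41.5, "claw": 0.3}
    - {"linear": [129, -360, 0], "twist": 41.5, "claw": 0.3}
    - {"linear": [129, -360, 0], "twist": 41.5, "claw": 0.3}
    - {"linear": [129, -360, 0], "twist": 41.5, "claw": 0.3}
    - {"linear": [129, -360, 0], "twist": 41.5, "claw": 0.3}
    - {"linear": [129, -360, 0], "twist": 41.5, "claw": 0.3}
    - {"linear": [129, -360, 0], "twist": 41.5, "claw": 0.3}

```text
clock: 6.18
position: [0.5721, -0.1742, 0.2011]
ee_rot: [-0.003, 0.17, 0.985, 0.001]
contact_force: [-0.0, 0.8, -2.2]
width: 0.0382
gripper_force: 91.8
```

Request:
drive_tool:
  deltas:
    - {"linear": [0, 0, 0], "twist": 0, "claw": 0.3}
    - {"linear": [0, 0, 0], "twist": 0, "claw": 0.3}

```text
clock: 6.35
position: [0.5719, -0.1713, 0.2029]
ee_rot: [-0.002, 0.168, 0.986, 0.001]
contact_force: [-0.2, -0.0, -2.4]
width: 0.0382
gripper_force: 91.8
```

```bash
python3 - <<'E'
from h import *
s=sensors.get_state(); q=s["ee_rot"]; print(s["clock"],s["position"]*1e3,q,2*np.degrees(np.arctan2(q[2],q[1]))-180,s["qpos"],s["contact_force"])
E
```

```text
6.35 [ 571.90694987 -171.30989447  202.89296342] [-1.72800691e-03  1.68154456e-01  9.85758889e-01  7.10458465e-04] -19.361099193024103 [-4.07880353e-01  3.34305041e-01  1.51862447e+00  5.85204105e-04
  1.29235730e+00 -1.64092364e+00] [-0.1595367  -0.00666162 -2.35433057]
```

Request:
drive_tool:
  deltas:
    - {"linear": [1.5, -1.5, -10], "twist": 0, "claw": 0.3}
    - {"linear": [1.5, -1.5, -20], "twist": 0, "claw": 0.3}
    - {"linear": [1.5, -1.5, -30], "twist": 0, "claw": 0.3}
    - {"linear": [1.5, -1.5, -36], "twist": 0, "claw": 0.3}
    - {"linear": [1.5, -1.5, -40], "twist": 0, "claw": 0.3}
    - {"linear": [1.5, -1.5, -43], "twist": 0, "claw": 0.3}
    - {"linear": [1.5, -1.5, -46], "twist": 0, "claw": 0.3}
    - {"linear": [1.5, -1.5, -48], "twist": 0, "claw": 0.3}
    - {"linear": [1.5, -1.5, -50], "twist": 0, "claw": 0.3}
    - {"linear": [1.5, -1.5, -51], "twist": 0, "claw": 0.3}
    - {"linear": [1.5, -1.5, -52], "twist": 0, "claw": 0.3}
    - {"linear": [1.5, -1.5, -52], "twist": 0, "claw": 0.3}

```text
clock: 7.35
position: [0.5746, -0.1744, 0.1523]
ee_rot: [0.0, 0.169, 0.986, 0.0]
contact_force: [-0.5, -0.4, -2.8]
width: 0.0385
gripper_force: 91.8
```

Request:
drive_tool:
  deltas:
    - {"linear": [-0.5, 1, -2], "twist": 0, "claw": 0.3}
    - {"linear": [-0.5, 1, -4], "twist": 0, "claw": 0.3}
    - {"linear": [-0.5, 1, -6], "twist": 0, "claw": 0.3}
    - {"linear": [-0.5, 1, -8], "twist": 0, "claw": 0.3}

```text
clock: 7.68
position: [0.5741, -0.1733, 0.1441]
ee_rot: [-0.0, 0.169, 0.986, 0.0]
contact_force: [0.2, 1.0, -1.4]
width: 0.0386
gripper_force: 91.9
```

Request:
drive_tool:
  deltas:
    - {"linear": [0, 0, -2], "twist": 0, "claw": 0.3}
    - {"linear": [0, 0, -4], "twist": 0, "claw": 0.3}
    - {"linear": [0, 0, -6], "twist": 0, "claw": 0.3}

```text
clock: 7.93
position: [0.5748, -0.1736, 0.139]
ee_rot: [0.001, 0.169, 0.986, -0.0]
contact_force: [-0.9, 0.5, 3.1]
width: 0.0381
gripper_force: 92.3
```

Request:
drive_tool:
  deltas:
    - {"linear": [0, 0, -2], "twist": 0, "claw": 0.3}
    - {"linear": [0, 0, -4], "twist": 0, "claw": 0.3}
    - {"linear": [0, 0, -6], "twist": 0, "claw": 0.3}

```text
clock: 8.18
position: [0.5741, -0.1733, 0.1321]
ee_rot: [-0.0, 0.169, 0.986, 0.0]
contact_force: [-0.8, 0.2, -0.6]
width: 0.0382
gripper_force: 92.0
```

Request:
drive_tool:
  deltas:
    - {"linear": [0, 0, -2], "twist": 0, "claw": 0.3}
    - {"linear": [0, 0, -4], "twist": 0, "claw": 0.3}
    - {"linear": [0, 0, -6], "twist": 0, "claw": 0.3}

```text
clock: 8.43
position: [0.574, -0.1733, 0.1264]
ee_rot: [-0.0, 0.169, 0.986, 0.0]
contact_force: [-2.1, 0.4, 4.7]
width: 0.0384
gripper_force: 92.6
```

Request:
drive_tool:
  deltas:
    - {"linear": [0, 0, -2], "twist": 0, "claw": 0.3}
    - {"linear": [0, 0, -4], "twist": 0, "claw": 0.3}
    - {"linear": [0, 0, -6], "twist": 0, "claw": 0.3}
    - {"linear": [0, 0, -8], "twist": 0, "claw": 0.3}
    - {"linear": [0, 0, -10], "twist": 0, "claw": 0.3}

```text
clock: 8.85
position: [0.574, -0.1733, 0.1163]
ee_rot: [-0.0, 0.169, 0.986, 0.0]
contact_force: [-2.6, 0.5, 5.9]
width: 0.0386
gripper_force: 92.7
```

Request:
drive_tool:
  deltas:
    - {"linear": [0, 0, -2], "twist": 0, "claw": 0.3}
    - {"linear": [0, 0, -4], "twist": 0, "claw": 0.3}

```text
clock: 9.02
position: [0.574, -0.1733, 0.1124]
ee_rot: [-0.0, 0.169, 0.986, 0.0]
contact_force: [-1.9, 0.8, 5.6]
width: 0.0381
gripper_force: 92.8
```

Request:
drive_tool:
  deltas:
    - {"linear": [0, 0, -2], "twist": 0, "claw": 0.3}
    - {"linear": [0, 0, -4], "twist": 0, "claw": 0.3}

```text
clock: 9.18
position: [0.574, -0.1733, 0.1085]
ee_rot: [-0.0, 0.169, 0.986, 0.0]
contact_force: [-1.6, 0.3, 5.7]
width: 0.0383
gripper_force: 92.8
```

Request:
drive_tool:
  deltas:
    - {"linear": [0, 0, -2], "twist": 0, "claw": 0.3}
    - {"linear": [0, 0, -4], "twist": 0, "claw": 0.3}

```text
clock: 9.35
position: [0.574, -0.1733, 0.1043]
ee_rot: [-0.0, 0.169, 0.986, 0.0]
contact_force: [-2.1, 0.2, 5.3]
width: 0.0381
gripper_force: 92.7
```

Request:
drive_tool:
  deltas:
    - {"linear": [0, 0, -2], "twist": 0, "claw": 0.3}
    - {"linear": [0, 0, -4], "twist": 0, "claw": 0.3}

```text
clock: 9.52
position: [0.574, -0.1733, 0.1002]
ee_rot: [-0.0, 0.169, 0.986, 0.0]
contact_force: [-2.2, 0.8, 5.2]
width: 0.0381
gripper_force: 92.7
```

Request:
drive_tool:
  deltas:
    - {"linear": [0, 0, -2], "twist": 0, "claw": 0.3}
    - {"linear": [0, 0, -4], "twist": 0, "claw": 0.3}
    - {"linear": [0, 0, -4], "twist": 0, "claw": 0.3}
    - {"linear": [0, 0, -4], "twist": 0, "claw": 0.3}

```text
clock: 9.85
position: [0.574, -0.1733, 0.0961]
ee_rot: [-0.0, 0.169, 0.986, 0.0]
contact_force: [-2.7, 0.7, 4.9]
width: 0.0383
gripper_force: 92.7
```

Request:
drive_tool:
  deltas:
    - {"linear": [0, 0, 2], "twist": 0, "claw": 0.3}
    - {"linear": [0, 0, 4], "twist": 0, "claw": 0.3}
    - {"linear": [0, 0, 6], "twist": 0, "claw": 0.3}
    - {"linear": [0, 0, 8], "twist": 0, "claw": 0.3}

```text
clock: 10.18
position: [0.574, -0.1733, 0.1044]
ee_rot: [-0.0, 0.169, 0.986, 0.0]
contact_force: [-1.5, -0.4, 1.5]
width: 0.0379
gripper_force: 92.6
```

Request:
drive_tool:
  deltas:
    - {"linear": [0, 0, 1], "twist": 0, "claw": 0.3}
    - {"linear": [0, 0, 2], "twist": 0, "claw": 0.3}

```text
clock: 10.35
position: [0.574, -0.1733, 0.1065]
ee_rot: [-0.0, 0.169, 0.986, 0.0]
contact_force: [-2.5, 1.0, 2.3]
width: 0.0381
gripper_force: 92.6
```

Request:
drive_tool:
  deltas:
    - {"linear": [0, 0, 1], "twist": 0, "claw": 0.3}
    - {"linear": [0, 0, 2], "twist": 0, "claw": 0.3}

```text
clock: 10.52
position: [0.574, -0.1733, 0.1084]
ee_rot: [-0.0, 0.169, 0.986, 0.0]
contact_force: [-1.9, 0.2, 2.1]
width: 0.0379
gripper_force: 92.5
```

Request:
drive_tool:
  deltas:
    - {"linear": [0, 0, 1], "twist": 0, "claw": 0.3}
    - {"linear": [0, 0, 1], "twist": 0, "claw": 0.3}

```text
clock: 10.68
position: [0.574, -0.1733, 0.1084]
ee_rot: [-0.0, 0.169, 0.986, 0.0]
contact_force: [0.8, -0.4, -4.2]
width: 0.0384
gripper_force: 91.6
```

Request:
drive_tool:
  deltas:
    - {"linear": [0, 0, 1], "twist": 0, "claw": 0.3}
    - {"linear": [0, 0, 1], "twist": 0, "claw": 0.3}

```text
clock: 10.85
position: [0.574, -0.1733, 0.1085]
ee_rot: [-0.001, 0.169, 0.986, 0.0]
contact_force: [2.3, -0.9, -13.1]
width: 0.0383
gripper_force: 92.4
```

Request:
drive_tool:
  deltas:
    - {"linear": [0, 0, 1], "twist": 0, "claw": 0.3}
    - {"linear": [0, 0, 1], "twist": 0, "claw": 0.3}

```text
clock: 11.02
position: [0.5739, -0.1732, 0.1086]
ee_rot: [-0.001, 0.169, 0.986, 0.0]
contact_force: [5.5, -2.2, -21.8]
width: 0.0383
gripper_force: 93.7
```

```bash
python3 - <<'E'
from h import *
st,m,im=snap("w6"); s=eyes.get_image("scene")
a=im[100:400,130:430]; b=cv2.resize(s[145:225,185:285],(500,400),interpolation=cv2.INTER_CUBIC)
o=np.zeros((400,800,3),np.uint8); o[:300,:300]=a; o[:,300:]=b; cv2.imwrite("pics/c3.png",o[:,:,::-1])
E
```

```text
(no output)
```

View pics/c3.png

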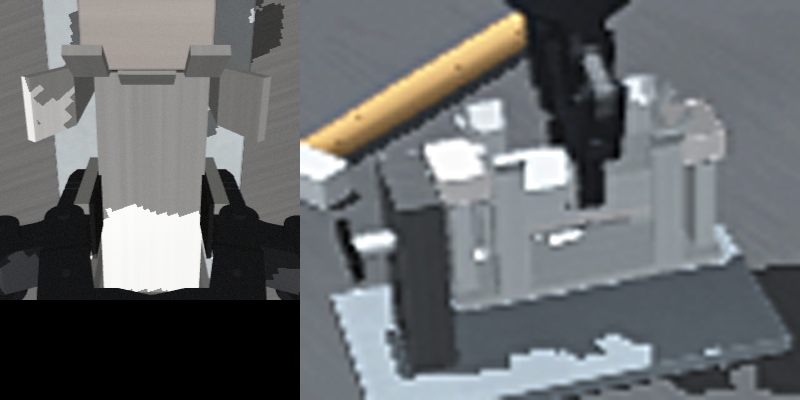

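The left crop shows the near lip (148,75) closed over the tube's end. The upward tug confirmed it: the tube stops hard at TCP z = 108.4 mm and the force turns downward. I now release and lift off.

Request:
drive_tool:
  deltas:
    - {"linear": [0, 0, -3], "twist": 0, "claw": 0.3}
    - {"linear": [0, 0, -3], "twist": 0, "claw": 0.85}
    - {"linear": [0, 0, -3], "twist": 0, "claw": 0.85}
    - {"linear": [0, 0, -3], "twist": 0, "claw": 0.85}
    - {"linear": [0, 0, -3], "twist": 0, "claw": 0.85}
    - {"linear": [0, 0, -3], "twist": 0, "claw": 0.85}
    - {"linear": [0, 0, -3], "twist": 0, "claw": 0.85}

```text
clock: 11.7
position: [0.5744, -0.1734, 0.109]
ee_rot: [0.001, 0.169, 0.986, -0.0]
contact_force: [-0.5, -0.3, -0.4]
width: 0.0724
gripper_force: 0.0
```

Request:
drive_tool:
  deltas:
    - {"linear": [0, 0, 10], "twist": 0, "claw": 0.85}
    - {"linear": [0, 0, 40], "twist": 0, "claw": 0.85}
    - {"linear": [0, 0, 70], "twist": 0, "claw": 0.85}
    - {"linear": [0, 0, 100], "twist": 0, "claw": 0.85}
    - {"linear": [0, 0, 130], "twist": 0, "claw": 0.85}

```text
clock: 12.12
position: [0.574, -0.1732, 0.2405]
ee_rot: [0.0, 0.169, 0.986, 0.0]
contact_force: [1.5, -0.2, -0.3]
width: 0.0722
gripper_force: 0.0
```

```bash
python3 - <<'E'
from h import *
st,m,im=snap("w7"); print(st["position"]*1e3,st["ee_rot"],st["width"],st["contact_force"],st["clock"])
W=np.load("pics/w1.npz"); t=eyes.get_image("top"); T=eyes.camera_model("top")
for c in blobs(t,150,80,900,(190,180,235,215)):
    b=cv2.boxPoints(cv2.minAreaRect(c)); b=np.array([onplane(T,p,.025) for p in b]); print("T2",b.mean(0))
E
```

```text
[ 573.96660242 -173.20595496  240.5448192 ] [2.33588692e-04 1.68590047e-01 9.85686229e-01 1.12006997e-05] 0.0722304146240723 [ 1.48741687 -0.17527502 -0.33762467] 12.1167
T2 [0.63060864 0.20826292 0.025     ]
```

Request:
drive_tool:
  deltas:
    - {"linear": [57.5, 383, -60], "twist": -84.9, "claw": 1}
    - {"linear": [57.5, 383, -60], "twist": -84.9, "claw": 1}
    - {"linear": [57.5, 383, -60], "twist": -84.9, "claw": 1}
    - {"linear": [57.5, 383, -60], "twist": -84.9, "claw": 1}
    - {"linear": [57.5, 383, -60], "twist": -84.9, "claw": 1}
    - {"linear": [57.5, 383, -60], "twist": -84.9, "claw": 1}
    - {"linear": [57.5, 383, -60], "twist": -84.9, "claw": 1}
    - {"linear": [57.5, 383, -60], "twist": -84.9, "claw": 1}
    - {"linear": [57.5, 383, -60], "twist": -84.9, "claw": 1}
    - {"linear": [57.5, 383, -60], "twist": -84.9, "claw": 1}
    - {"linear": [57.5, 383, -60], "twist": -84.9, "claw": 1}
    - {"linear": [57.5, 383, -60], "twist": -84.9, "claw": 1}

```text
clock: 13.22
position: [0.631, 0.2123, 0.1772]
ee_rot: [-0.0, 0.78, 0.626, -0.001]
contact_force: [0.5, -0.4, 0.6]
width: 0.0853
gripper_force: 0.0
```

Request:
drive_tool:
  deltas:
    - {"linear": [0, 0, 0], "twist": 0, "claw": 1}
    - {"linear": [0, 0, 0], "twist": 0, "claw": 1}

```text
clock: 13.38
position: [0.6314, 0.2098, 0.1781]
ee_rot: [-0.0, 0.778, 0.628, -0.0]
contact_force: [-0.4, -0.3, -0.5]
width: 0.0853
gripper_force: 0.0
```

```bash
python3 - <<'E'
from h import *
st,m,im=snap("w8"); q=st["ee_rot"];print(st["position"]*1e3,2*np.degrees(np.arctan2(q[2],q[1]))-180,st["clock"],st["qpos"][5])
for c in blobs(im,110,1500,80000):
    r=cv2.minAreaRect(c); b=np.array([onplane(m,p,.025) for p in cv2.boxPoints(r)]); e=[b[1]-b[0],b[2]-b[1]];L=max(e,key=np.linalg.norm)
    print(np.round(r[0]),np.round(b.mean(0),4),np.round([np.linalg.norm(x) for x in e],3),"ang",np.degrees(np.arctan2(L[1],L[0])))
E
```

```text
[631.3810786  209.76853401 178.10160064] -102.17354360038564 13.3833 0.4288539497096843
[281. 184.] [0.6317 0.2099 0.025 ] [0.101 0.041] ang 75.11139973760235
[470. 155.] [0.7824 0.1971 0.025 ] [0.166 0.041] ang 85.62138047012759
```

Request:
drive_tool:
  deltas:
    - {"linear": [0, 0, -40], "twist": -2.4, "claw": 1}
    - {"linear": [0, 0, -80], "twist": -2.4, "claw": 1}
    - {"linear": [0, 0, -110], "twist": -2.4, "claw": 1}
    - {"linear": [0, 0, -110], "twist": -2.4, "claw": 1}

```text
clock: 13.77
position: [0.6267, 0.2078, 0.0618]
ee_rot: [-0.003, 0.792, 0.611, -0.006]
contact_force: [-1.4, 0.0, -0.4]
width: 0.0856
gripper_force: 0.0
```

```bash
python3 - <<'E'
from h import *
st=sensors.get_state(); q=st["ee_rot"];print(st["position"]*1e3,2*np.degrees(np.arctan2(q[2],q[1]))-180,st["clock"],st["contact_force"])
E
```

```text
[626.68553441 207.76659404  61.80685851] -104.72557944802736 13.7667 [-1.37242096  0.01010343 -0.35073376]
```

Request:
drive_tool:
  deltas:
    - {"linear": [0, 0, 0], "twist": 0, "claw": 1}
    - {"linear": [0, 0, -20], "twist": 0, "claw": 1}
    - {"linear": [0, 0, -35], "twist": 0, "claw": 1}
    - {"linear": [0, 0, -45], "twist": 0, "claw": 1}
    - {"linear": [0, 0, -51], "twist": 0, "claw": 1}
    - {"linear": [0, 0, -51], "twist": 0, "claw": 1}

```text
clock: 14.27
position: [0.6321, 0.2096, 0.0178]
ee_rot: [0.0, 0.792, 0.61, 0.0]
contact_force: [-0.4, -0.0, 0.2]
width: 0.0853
gripper_force: 0.0
```

Request:
drive_tool:
  deltas:
    - {"linear": [0, 0, 0], "twist": 0, "claw": 0.3}
    - {"linear": [0, 0, 0], "twist": 0, "claw": 0.3}
    - {"linear": [0, 0, 0], "twist": 0, "claw": 0.3}
    - {"linear": [0, 0, 0], "twist": 0, "claw": 0.3}
    - {"linear": [0, 0, 0], "twist": 0, "claw": 0.3}
    - {"linear": [0, 0, 0], "twist": 0, "claw": 0.3}
    - {"linear": [0, 0, 0], "twist": 0, "claw": 0.3}

```text
clock: 14.85
position: [0.6325, 0.2099, 0.0187]
ee_rot: [0.001, 0.792, 0.61, 0.001]
contact_force: [-0.7, -0.2, 5.3]
width: 0.0378
gripper_force: 93.2
```

Request:
drive_tool:
  deltas:
    - {"linear": [0, 0, 30], "twist": 0, "claw": 0.3}
    - {"linear": [0, 0, 70], "twist": 0, "claw": 0.3}
    - {"linear": [0, 0, 110], "twist": 0, "claw": 0.3}
    - {"linear": [0, 0, 150], "twist": 0, "claw": 0.3}
    - {"linear": [0, 0, 186], "twist": 0, "claw": 0.3}
    - {"linear": [0, 0, 186], "twist": 0, "claw": 0.3}
    - {"linear": [0, 0, 186], "twist": 0, "claw": 0.3}

```text
clock: 15.43
position: [0.6328, 0.21, 0.2059]
ee_rot: [0.001, 0.792, 0.61, 0.002]
contact_force: [0.1, -1.2, -2.7]
width: 0.0379
gripper_force: 92.5
```

```bash
python3 - <<'E'
from h import *
st,m,im=snap("w9"); p=st["position"]; q=st["ee_rot"]; print(p*1e3,2*np.degrees(np.arctan2(q[2],q[1]))-180,st["contact_force"])
g=im.max(2).astype(int)
vs=[max(range(140,200),key=lambda v:abs(g[v+1,u]-g[v-1,u])) for u in range(240,325,4)]; v=np.median(vs); print(v)
# same measure on first tube
g1=cv2.imread("pics/w5.png").max(2).astype(int); vs1=[max(range(140,200),key=lambda v:abs(g1[v+1,u]-g1[v-1,u])) for u in range(240,325,4)]; print("tube1",np.median(vs1),vs[::4],vs1[::4])
th=np.radians(-104.7); ex=np.array([np.cos(th),np.sin(th)]); ey=np.array([-ex[1],ex[0]])
row=g[210]; print([u for u in range(200,360) if abs(row[u]-row[u-1])>15])
e=onplane(m,(282,v),p[2]+.0063); print("along",(e-p)[:2]@ex,"across",(e-p)[:2]@ey)
E
```

```text
[632.78305772 209.96937193 205.93769246] -104.76995779291497 [ 0.06604311 -1.19323403 -2.68554768]
175.0
tube1 172.0 [175, 175, 175, 175, 174, 174] [172, 172, 172, 172, 172, 172]
[226, 275, 276, 336, 337]
along -0.04993623887499485 across 0.0008388810587468057
```

Request:
drive_tool:
  deltas:
    - {"linear": [-58.5, -383, 0], "twist": 85.3, "claw": 0.3}
    - {"linear": [-58.5, -383, 0], "twist": 85.3, "claw": 0.3}
    - {"linear": [-58.5, -383, 0], "twist": 85.3, "claw": 0.3}
    - {"linear": [-58.5, -383, 0], "twist": 85.3, "claw": 0.3}
    - {"linear": [-58.5, -383, 0], "twist": 85.3, "claw": 0.3}
    - {"linear": [-58.5, -383, 0], "twist": 85.3, "claw": 0.3}
    - {"linear": [-58.5, -383, 0], "twist": 85.3, "claw": 0.3}
    - {"linear": [-58.5, -383, 0], "twist": 85.3, "claw": 0.3}
    - {"linear": [-58.5, -383, 0], "twist": 85.3, "claw": 0.3}
    - {"linear": [-58.5, -383, 0], "twist": 85.3, "claw": 0.3}
    - {"linear": [-58.5, -383, 0], "twist": 85.3, "claw": 0.3}
    - {"linear": [-58.5, -383, 0], "twist": 85.3, "claw": 0.3}

```text
clock: 16.48
position: [0.571, -0.1751, 0.1999]
ee_rot: [-0.003, 0.188, 0.982, 0.001]
contact_force: [-0.7, 0.5, -1.6]
width: 0.0382
gripper_force: 92.3
```

Request:
drive_tool:
  deltas:
    - {"linear": [0, 0, 0], "twist": 0, "claw": 0.3}
    - {"linear": [0, 0, 0], "twist": 0, "claw": 0.3}
    - {"linear": [0, 0, 0], "twist": 0, "claw": 0.3}
    - {"linear": [0, 0, 0], "twist": 0, "claw": 0.3}

```text
clock: 16.82
position: [0.5728, -0.1726, 0.2024]
ee_rot: [-0.001, 0.19, 0.982, 0.0]
contact_force: [-0.2, -0.8, -1.7]
width: 0.038
gripper_force: 92.3
```

```bash
python3 - <<'E'
from h import *
st=sensors.get_state(); q=st["ee_rot"];print(st["position"]*1e3,2*np.degrees(np.arctan2(q[2],q[1]))-180,st["clock"],st["contact_force"])
E
```

```text
[ 572.83755674 -172.64673578  202.4315728 ] -21.892514251345688 16.8167 [-0.24524525 -0.76192108 -1.73969706]
```

Request:
drive_tool:
  deltas:
    - {"linear": [1, -0.7, 0], "twist": 2.5, "claw": 0.3}
    - {"linear": [1, -0.7, -10], "twist": 2.5, "claw": 0.3}
    - {"linear": [1, -0.7, -20], "twist": 2.5, "claw": 0.3}
    - {"linear": [1, -0.7, -28], "twist": 2.5, "claw": 0.3}
    - {"linear": [1, -0.7, -34], "twist": 2.5, "claw": 0.3}
    - {"linear": [1, -0.7, -38], "twist": 2.5, "claw": 0.3}
    - {"linear": [1, -0.7, -41], "twist": 2.5, "claw": 0.3}
    - {"linear": [1, -0.7, -43], "twist": 2.5, "claw": 0.3}
    - {"linear": [1, -0.7, -45], "twist": 2.5, "claw": 0.3}
    - {"linear": [1, -0.7, -46], "twist": 2.5, "claw": 0.3}
    - {"linear": [1, -0.7, -46], "twist": 2.5, "claw": 0.3}
    - {"linear": [1, -0.7, -46], "twist": 2.5, "claw": 0.3}

```text
clock: 17.82
position: [0.5743, -0.1741, 0.1576]
ee_rot: [0.0, 0.168, 0.986, -0.0]
contact_force: [-0.6, 0.1, -0.8]
width: 0.038
gripper_force: 92.3
```

```bash
python3 - <<'E'
from h import *
st=sensors.get_state(); q=st["ee_rot"];print(st["position"]*1e3,2*np.degrees(np.arctan2(q[2],q[1]))-180,st["clock"],st["contact_force"])
E
```

```text
[ 574.31159261 -174.12047685  157.56907728] -19.346863133179028 17.8167 [-0.59259169  0.12401485 -0.79757976]
```

Request:
drive_tool:
  deltas:
    - {"linear": [0, 0.8, -2], "twist": 0, "claw": 0.3}
    - {"linear": [0, 0.8, -4], "twist": 0, "claw": 0.3}
    - {"linear": [0, 0.8, -6], "twist": 0, "claw": 0.3}
    - {"linear": [0, 0.8, -8], "twist": 0, "claw": 0.3}
    - {"linear": [0, 0.8, -10], "twist": 0, "claw": 0.3}
    - {"linear": [0, 0.8, -12], "twist": 0, "claw": 0.3}

```text
clock: 18.32
position: [0.5737, -0.1731, 0.1455]
ee_rot: [-0.0, 0.168, 0.986, 0.0]
contact_force: [-3.8, 0.1, 2.6]
width: 0.038
gripper_force: 92.7
```

Request:
drive_tool:
  deltas:
    - {"linear": [0, 0, -2], "twist": 0, "claw": 0.3}
    - {"linear": [0, 0, -4], "twist": 0, "claw": 0.3}
    - {"linear": [0, 0, -6], "twist": 0, "claw": 0.3}
    - {"linear": [0, 0, -8], "twist": 0, "claw": 0.3}

```text
clock: 18.65
position: [0.5738, -0.1731, 0.1388]
ee_rot: [0.0, 0.168, 0.986, -0.0]
contact_force: [-5.6, 1.9, 12.5]
width: 0.0376
gripper_force: 94.0
```

Request:
drive_tool:
  deltas:
    - {"linear": [0, 0, -2], "twist": 0, "claw": 0.3}
    - {"linear": [0, 0, -4], "twist": 0, "claw": 0.3}
    - {"linear": [0, 0, -6], "twist": 0, "claw": 0.3}
    - {"linear": [0, 0, -8], "twist": 0, "claw": 0.3}

```text
clock: 18.98
position: [0.5738, -0.1731, 0.1304]
ee_rot: [-0.0, 0.168, 0.986, 0.0]
contact_force: [-4.9, 0.8, 7.6]
width: 0.0378
gripper_force: 93.5
```

Request:
drive_tool:
  deltas:
    - {"linear": [0, 0, -2], "twist": 0, "claw": 0.3}
    - {"linear": [0, 0, -4], "twist": 0, "claw": 0.3}
    - {"linear": [0, 0, -6], "twist": 0, "claw": 0.3}

```text
clock: 19.23
position: [0.5738, -0.1731, 0.1246]
ee_rot: [0.0, 0.168, 0.986, 0.0]
contact_force: [-4.2, 1.3, 9.2]
width: 0.0377
gripper_force: 93.5
```

Request:
drive_tool:
  deltas:
    - {"linear": [-0.3, 0.1, -2], "twist": 0, "claw": 0.3}
    - {"linear": [-0.5, 0.2, -4], "twist": 0, "claw": 0.3}
    - {"linear": [-0.5, 0.2, -6], "twist": 0, "claw": 0.3}
    - {"linear": [-0.5, 0.2, -8], "twist": 0, "claw": 0.3}
    - {"linear": [-0.5, 0.2, -9], "twist": 0, "claw": 0.3}

```text
clock: 19.65
position: [0.5738, -0.1731, 0.1156]
ee_rot: [0.001, 0.168, 0.986, -0.0]
contact_force: [-3.9, 0.5, 9.1]
width: 0.0382
gripper_force: 93.7
```

Request:
drive_tool:
  deltas:
    - {"linear": [0, 0, -1], "twist": 0, "claw": 0.3}
    - {"linear": [0, 0, -2], "twist": 0, "claw": 0.3}
    - {"linear": [0, 0, -2], "twist": 0, "claw": 0.3}

```text
clock: 19.9
position: [0.5738, -0.1731, 0.1136]
ee_rot: [0.001, 0.168, 0.986, -0.0]
contact_force: [-3.9, 0.7, 9.0]
width: 0.0379
gripper_force: 93.6
```

Request:
drive_tool:
  deltas:
    - {"linear": [0, 0, -1], "twist": 0, "claw": 0.3}
    - {"linear": [0, 0, -1], "twist": 0, "claw": 0.3}

```text
clock: 20.07
position: [0.5738, -0.1731, 0.1126]
ee_rot: [0.001, 0.168, 0.986, -0.0]
contact_force: [-4.4, 1.3, 7.9]
width: 0.0382
gripper_force: 93.6
```

Request:
drive_tool:
  deltas:
    - {"linear": [0, 0, -1], "twist": 0, "claw": 0.3}
    - {"linear": [0, 0, -1], "twist": 0, "claw": 0.3}

```text
clock: 20.23
position: [0.5738, -0.1731, 0.1116]
ee_rot: [0.001, 0.168, 0.986, -0.0]
contact_force: [-4.3, 1.5, 8.8]
width: 0.0382
gripper_force: 93.6
```

Request:
drive_tool:
  deltas:
    - {"linear": [0, 0, -0.5], "twist": 0, "claw": 0.3}
    - {"linear": [0, 0, -1], "twist": 0, "claw": 0.3}
    - {"linear": [0, 0, -1], "twist": 0, "claw": 0.3}

```text
clock: 20.48
position: [0.5738, -0.1731, 0.1105]
ee_rot: [0.001, 0.168, 0.986, -0.0]
contact_force: [-3.1, 0.5, 8.5]
width: 0.038
gripper_force: 93.4
```

Request:
drive_tool:
  deltas:
    - {"linear": [0, 0, -0.5], "twist": 0, "claw": 0.3}
    - {"linear": [0, 0, -1], "twist": 0, "claw": 0.3}
    - {"linear": [0, 0, -1], "twist": 0, "claw": 0.3}

```text
clock: 20.73
position: [0.5738, -0.1731, 0.1095]
ee_rot: [0.001, 0.168, 0.986, -0.0]
contact_force: [-3.0, 1.0, 8.4]
width: 0.0382
gripper_force: 93.4
```

Request:
drive_tool:
  deltas:
    - {"linear": [0, 0, -0.5], "twist": 0, "claw": 0.3}
    - {"linear": [0, 0, -0.5], "twist": 0, "claw": 0.3}
    - {"linear": [0, 0, -0.5], "twist": 0, "claw": 0.3}

```text
clock: 20.98
position: [0.5738, -0.1731, 0.109]
ee_rot: [0.001, 0.168, 0.986, -0.0]
contact_force: [-3.4, 1.2, 8.5]
width: 0.0382
gripper_force: 93.4
```

Request:
drive_tool:
  deltas:
    - {"linear": [0, 0, 0.7], "twist": 0, "claw": 0.3}
    - {"linear": [0, 0, 1.4], "twist": 0, "claw": 0.3}
    - {"linear": [0, 0, 1.4], "twist": 0, "claw": 0.3}

```text
clock: 21.23
position: [0.5738, -0.1731, 0.1093]
ee_rot: [0.0, 0.168, 0.986, 0.0]
contact_force: [-1.7, -0.4, 3.1]
width: 0.0378
gripper_force: 92.8
```

Request:
drive_tool:
  deltas:
    - {"linear": [0, 0, 0.5], "twist": 0, "claw": 0.3}
    - {"linear": [0, 0, 1], "twist": 0, "claw": 0.3}
    - {"linear": [0, 0, 1], "twist": 0, "claw": 0.3}

```text
clock: 21.48
position: [0.5738, -0.1731, 0.1101]
ee_rot: [0.0, 0.168, 0.986, 0.0]
contact_force: [-0.2, -0.7, 1.0]
width: 0.038
gripper_force: 92.7
```

Request:
drive_tool:
  deltas:
    - {"linear": [0, 0, 0.5], "twist": 0, "claw": 0.3}
    - {"linear": [0, 0, 1], "twist": 0, "claw": 0.3}
    - {"linear": [0, 0, 1], "twist": 0, "claw": 0.3}

```text
clock: 21.73
position: [0.5738, -0.1731, 0.1109]
ee_rot: [0.0, 0.168, 0.986, 0.0]
contact_force: [0.2, -0.0, -1.8]
width: 0.0377
gripper_force: 92.3
```

Request:
drive_tool:
  deltas:
    - {"linear": [0, 0, 0.5], "twist": 0, "claw": 0.3}
    - {"linear": [0, 0, 1], "twist": 0, "claw": 0.3}
    - {"linear": [0, 0, 1], "twist": 0, "claw": 0.3}

```text
clock: 21.98
position: [0.5737, -0.1731, 0.111]
ee_rot: [-0.0, 0.168, 0.986, 0.0]
contact_force: [3.0, -1.3, -10.3]
width: 0.0379
gripper_force: 91.5
```

The tug stops hard at 111.0 mm, as predicted, so the second tube is latched too. I release and check.

Request:
drive_tool:
  deltas:
    - {"linear": [0, 0, -1], "twist": 0, "claw": 0.3}
    - {"linear": [0, 0, -1], "twist": 0, "claw": 0.85}
    - {"linear": [0, 0, -1], "twist": 0, "claw": 0.85}
    - {"linear": [0, 0, -1], "twist": 0, "claw": 0.85}
    - {"linear": [0, 0, -1], "twist": 0, "claw": 0.85}
    - {"linear": [0, 0, -1], "twist": 0, "claw": 0.85}
    - {"linear": [0, 0, -1], "twist": 0, "claw": 0.85}

```text
clock: 22.57
position: [0.5738, -0.1731, 0.1117]
ee_rot: [0.0, 0.168, 0.986, -0.0]
contact_force: [-0.1, 0.2, 0.2]
width: 0.0723
gripper_force: 0.0
```

Request:
drive_tool:
  deltas:
    - {"linear": [0, 0, 10], "twist": 0, "claw": 0.85}
    - {"linear": [0, 0, 40], "twist": 0, "claw": 0.85}
    - {"linear": [0, 0, 70], "twist": 0, "claw": 0.85}
    - {"linear": [0, 0, 100], "twist": 0, "claw": 0.85}
    - {"linear": [-15, 5, 130], "twist": 0, "claw": 0.85}
    - {"linear": [-30, 10, 150], "twist": 0, "claw": 0.85}
    - {"linear": [-30, 10, 150], "twist": 0, "claw": 0.85}
    - {"linear": [-30, 10, 150], "twist": 0, "claw": 0.85}

```text
clock: 23.23
position: [0.544, -0.1631, 0.2636]
ee_rot: [0.002, 0.168, 0.986, -0.0]
contact_force: [1.0, -0.0, 0.1]
width: 0.0727
gripper_force: 0.0
```

```bash
python3 - <<'E'
from h import *
st,m,im=snap("w10"); s=eyes.get_image("scene"); print(st["position"],st["clock"],st["contact_force"])
a=cv2.resize(im[60:320,200:370],(390,597),interpolation=cv2.INTER_CUBIC); b=cv2.resize(s[145:225,185:285],(405,324),interpolation=cv2.INTER_CUBIC)
o=np.zeros((600,800,3),np.uint8); o[:597,:390]=a; o[:324,395:]=b; cv2.imwrite("pics/c4.png",o[:,:,::-1])
E
```

```text
[ 0.54395277 -0.16308651  0.26357408] 23.2333 [ 1.04663967 -0.0146077   0.07246532]
```

View pics/c4.png

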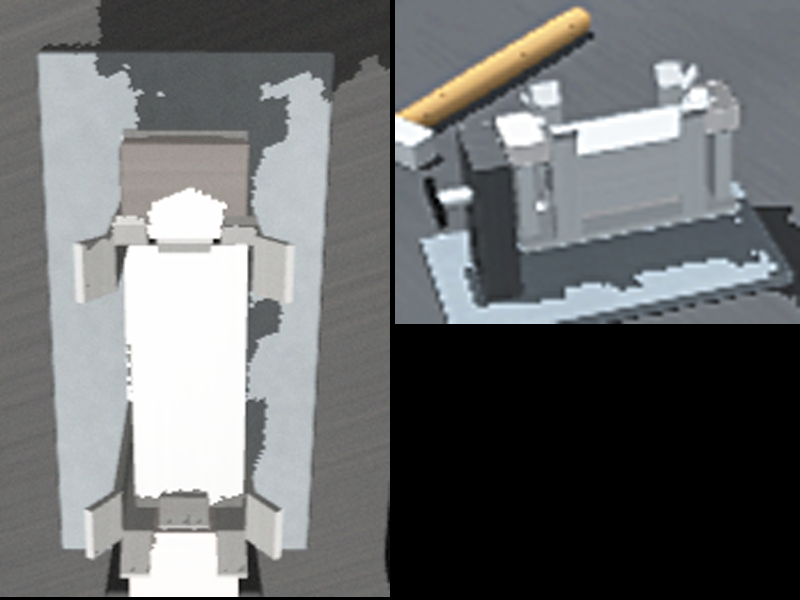

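Both lips, at (185,245) and (183,508) in the left crop, stand over the top tube's ends. The tube lies level at lip height, the stack below it is full, and the gripper is clear. I hand in the job.

```bash
python3 -c "
from rig import manip
print(manip.sign_off())"
```

```text
the job is handed in; nothing more can be done
None
```

Both 100 mm tubes are loaded flat in the magazine, one on top of the other, and an upward tug on each confirmed the lips hold it; the highest force read while pressing them in was about 13 N, and I handed the job in at about 23 s.

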